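# Reset the peak pointer of the blue force gauge

### The job

A new crush test is about to be run on the blue-ringed dial gauge: turn the black knob in the middle of its dial anticlockwise until the red peak pointer is fully back at its zero stop, then let go of it. Leave the peak pointer of the yellow-ringed gauge where it stands, as its reading has not been written down yet.

Things in the scene. Friction and masses are not known exactly. Their poses are not given: they have to be found in the camera images.
- blue_knob (a joint): Angle (rad) by which the blue-ringed gauge's red peak pointer, which turns as one with the black knob, stands clockwise of zero, seen from above. Starts at 0.75 to 1.3; turn the knob anticlockwise down to 0, a hard stop. Friction 0.04 N m, no spring. The gauge: round, face up, 115 mm across, on a 116 mm square foot fixed to the worktop, dial 44 mm up, push rod out to 85 mm on the zero side.
- blue_knob_grip (a point): Point on the vertical axis of the blue-ringed gauge's knob at the height to grip, 75 mm above the worktop. The knob is a black bar 42 mm long, 14 mm thick; its top is 9 mm above this point, the dial 31 mm below, a hub 26 mm across reaches up to 22 mm below it. Turns with the knob: x along the bar towards the red pointer's tip, y across the thickness, z up.
- yellow_pointer_tip (a point): Tip of the red peak pointer of the yellow-ringed gauge, the blue one's twin, which stands to its left or right; its knob turns as easily and must not be turned. The tip is 40 mm from that knob's vertical axis and 28 mm below its grip height. Turns with that knob: x from the axis towards this tip, z up. A tall computer tower stands close beyond the gauges on the left: come from the robot's side.

How it is judged:
By the outcome, as a careful person would: the job done as asked, in the order asked, and still so for the second after the job is handed in, with the robot touching nothing.
It also fails if it takes over 32 s, if anything falls off the work surface, if the arm or the gripper's body presses on something with over 40 N, if the wrist force passes 120 N, or if a joint passes its speed limit or range.

### The arm

A 6-joint arm with a two-finger parallel gripper is mounted at the origin on a cart in front of the work surface, level with it; the furniture and walls round the work are solid. World frame = base frame: x ahead of the robot, y to its left, z up, the work surface at z = 0. Lengths are in m, angles in rad, forces in N, time in s.
With the tool pointing down it reaches from about 0.3 to 0.775 m from the base axis. Payload 14.6 kg.
Tool frame: the origin (TCP) lies midway between the tips of the shut fingers; the grasp point (between the pads) lies 19 mm behind it (ctrl.grip_depth is the distance from the TCP to the grasp point, in m); z points along the fingers, y is the line along which they close (so a half turn about z gives the same grasp; the last joint's range is limited). The gripper opens to 94 mm and grips with 3 to 60 N. Pads are 16 mm wide; open, the fingers measure 119 mm over their backs; the gripper's body (75 mm by 177 mm) begins 78 mm behind the grasp point.
Start: joints at [-1.362, 0.3, 1.521, -0, 1.321, -0.067], TCP at [0.15, -0.529, 0.205] pointing down, gripper open.
Joint ranges: [-3.03, 3.03], [-0.79, 2.21], [0.23, 2.52], [-1.04, 4.18], [0, 3.07], [-2.55, 2.55]. Speed limits (rad/s): [2.22, 2.22, 2.57, 3.14, 3.14, 3.14].

### API

Orientations are given as a rotation vector (axis times angle).
In Python, from rig import ctrl, optics gives the robot as it stands.
- The arm moves only by the shell command python3 -m pendant 'ROWS' [FORCE]. ROWS is JSON, a list of rows, each a list of 7 numbers: the shift along the tool's x, y, z each as a share of 400 mm, from -1 to 1, then the turn, a rotation vector about the tool's x, y, z each as a share of 180 degrees, from -1 to 1, then the opening, from 0 (shut) to 1 (fully open). A call has 1 to 20 rows; each row is the pose to reach, as a shift and turn from the pose commanded when the call began, along the tool's axes at that moment, turning the shorter way round; what a row does not reach only later rows make up. A row lasts 1/10 s, in which the tool goes at most 50 mm and 8.59 degrees, less where a joint would pass 70% of its speed; a pose out of reach is approached as far as the arm can. A call with a number of a shift or a turn outside -1 to 1 is refused whole. A call with a gripper value outside its range is refused whole. The fingers move at their own pace and stop on an object; FORCE is the grip in N (left out, the last holds). Time passes only in rows, so rows that repeat a pose let the fingers close. It gives the time, the measured TCP pose, the force, the opening and the grip force at its end, in the units of the state.
- ctrl.observe(): the state, without advancing time (a new reading comes with each control period).
- optics.read_camera(name): name is "scene" or "side" or "wrist"; returns the picture (480x640x3 uint8, blue, green, red); there is no depth.
- optics.camera_params(name): a dict with "intrinsics" (3x3 intrinsics, pixels), "dist" ([k1, k2, p1, p2, k3] as OpenCV has them; the pictures are not rectified), "R" (3x3) and "t" (3): a world point X has camera coordinates R X + t. Camera axes: x right, y down, z forward; pixel columns grow to the right and rows downward; lengths in m; the calibration is good to about 2 mm. A picture is of the moment at which its call begins: read the wrist's pose just before it. camera_params takes no time and is no camera call; for the wrist camera it gives the pose at the moment of the call.
- ctrl.finish_job(): hands the job in; it is judged then, once.
The state is a dict: "clock": time; "joints": joint angles; "qvel": joint speeds; "joint_torque": joint torques, N m; "tcp_pos": TCP position; "tcp_rot": TCP orientation; "contact_force": force on the tool from outside, world axes, zero at the start; "ft_torque": the same for the moment, N m; "gripper_width": finger opening in m; "grip_force": force on a finger pad.
Only numpy, scipy, OpenCV 4.12 (cv2) and the standard library are available. Lean on these libraries where they do the work, as an engineer would, in place of code of your own. Each camera call takes 0.05 s, during which the arm holds its last target. There are 200 camera calls.

## Working session

There is one attempt and no reset: what is moved stays moved. The work goes in short steps, Python scripts to look and compute and a shell command to move; the robot and the scene stay as the last step left them, time stands still between calls to the robot, and variables do not carry over. Pictures are saved under pics/ and viewed, at most 10 in all, crops included, and the job is handed in when it is done.

```bash
ls; mkdir -p pics; python3 - <<'E'
from rig import ctrl, optics
import cv2, numpy as np
ims=[]
for n in ["scene","side"]:
    im=optics.read_camera(n); cv2.imwrite(f"pics/{n}0.png",im)
    p=optics.camera_params(n); print(n,p["R"].round(3).tolist(),p["t"].round(3))
print(ctrl.observe())
E
```

```text
pics
scene [[-0.919, -0.394, -0.018], [-0.273, 0.667, -0.693], [0.285, -0.632, -0.72]] [0.417 0.28  0.717]
side [[1.0, 0.007, 0.003], [0.005, -0.375, -0.927], [-0.006, 0.927, -0.375]] [-0.497  0.05   0.997]
{'clock': 0.1, 'joints': array([-1.36155131e+00,  3.00412766e-01,  1.52150421e+00, -4.45819983e-05,
        1.32072042e+00, -6.65912881e-02]), 'qvel': array([-0.00196031, -0.00143193,  0.00052111, -0.00039327,  0.00084582,
       -0.00089794]), 'joint_torque': array([ 4.14485726e-05, -5.32644618e+01, -3.53284657e+01,  7.08971615e-02,
        2.34898907e-02, -6.33384502e-05]), 'tcp_pos': array([ 0.14973479, -0.5289799 ,  0.20495085]), 'tcp_rot': array([-3.11072967e+00, -4.31784699e-01,  1.84562810e-04]), 'contact_force': array([ 0.46866812, -0.63843528, -0.25705681]), 'ft_torque': array([ 0.00120586, -0.0080732 ,  0.0021881 ]), 'grip_force': 0.0, 'gripper_width': 0.09413363815269905}
```

View pics/scene0.png

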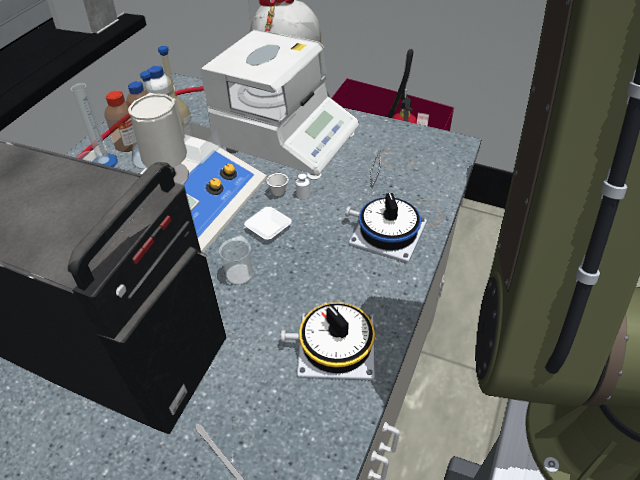

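View pics/side0.png

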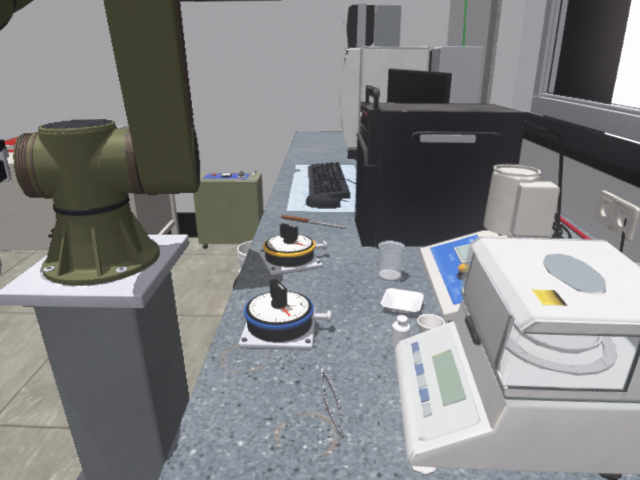

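The scene view shows the blue gauge at about (389,222) and the yellow one at (336,336). In the side view, blue is at (280,313), and a bit of its red pointer shows near (287,311).

```bash
cat > h.py <<'E'
import cv2, numpy as np
def ray(p,uv):
    n=cv2.undistortPoints(np.array([[uv]],float),np.array(p["intrinsics"]),np.array(p["dist"]))[0,0]
    R=np.array(p["R"]);t=np.array(p["t"])
    return -R.T@t, R.T@np.array([n[0],n[1],1.])
def plane(p,uv,z):
    o,d=ray(p,uv); return o+d*(z-o[2])/d[2]
def proj(p,X):
    return cv2.projectPoints(np.array([X],float),cv2.Rodrigues(np.array(p["R"]))[0],np.array(p["t"]),np.array(p["intrinsics"]),np.array(p["dist"]))[0][0,0]
def mask(im,lo,hi):
    return cv2.inRange(cv2.cvtColor(im,cv2.COLOR_BGR2HSV),lo,hi)
def near(m,c,r):
    k=np.zeros_like(m);cv2.circle(k,c,r,255,-1);return m&k
def fitcircle(P):
    A=np.c_[2*P[:,:2],np.ones(len(P))];s=np.linalg.lstsq(A,(P[:,:2]**2).sum(1),rcond=None)[0]
    return s[:2],np.sqrt(s[2]+s[:2]@s[:2])
E
python3 - <<'E'
from h import *
from rig import optics
for n,cs in [("scene",{"blue":(389,222),"yellow":(336,336)}),("side",{"blue":(280,313),"yellow":(290,250)})]:
    im=cv2.imread(f"pics/{n}0.png");p=optics.camera_params(n)
    for g,c in cs.items():
        w=near(mask(im,(0,0,150),(180,60,255)),c,34 if n=="scene" else 30)
        # dial: white face hull -> ellipse
        nl,l,st,ce=cv2.connectedComponentsWithStats(w)
        ks=[k for k in range(1,nl) if st[k,4]>60]
        col=mask(im,(100,120,60),(125,255,255)) if g=="blue" else mask(im,(18,120,100),(35,255,255))
        col=near(col,c,55)
        pts=cv2.findNonZero(col); h=cv2.convexHull(pts); e=cv2.fitEllipse(h)
        print(n,g,"ring ellipse",np.round(e[0],1),np.round(e[1],1),"ctr z.044",plane(p,e[0],.044).round(4))
        H=[plane(p,q[0].astype(float),.044) for q in h]; print("  circle",fitcircle(np.array(H)))
        r=near(mask(im,(0,120,80),(8,255,255))|mask(im,(172,120,80),(180,255,255)),c,30)
        rp=cv2.findNonZero(r)
        if rp is not None: print("  red",len(rp),[plane(p,q,.047).round(3).tolist() for q in rp[:,0].astype(float)[::max(1,len(rp)//5)]])
a=cv2.imread("pics/scene0.png")[170:270,330:450];b=cv2.imread("pics/side0.png")[260:360,220:340]
c=cv2.imread("pics/scene0.png")[285:385,280:400]
cv2.imwrite("pics/z0.png",cv2.resize(np.hstack([a,b]),(800,333),interpolation=cv2.INTER_CUBIC))
E
```

```text
scene blue ring ellipse [389.5 219.5] [44.7 62.1] ctr z.044 [ 0.4237 -0.2608  0.044 ]
  circle (array([ 0.424371  , -0.26294106]), np.float64(0.0576372949355713))
  red 1 [[0.446, -0.302, 0.047]]
scene yellow ring ellipse [336.5 334.3] [64.1 75.6] ctr z.044 [0.4201 0.0065 0.044 ]
  circle (array([0.42112024, 0.004156  ]), np.float64(0.05736330078531767))
  red 15 [[0.456, -0.021, 0.047], [0.454, -0.018, 0.047], [0.452, -0.017, 0.047], [0.448, -0.019, 0.047], [0.447, -0.017, 0.047]]
side blue ring ellipse [278.2 309.5] [38.4 68.9] ctr z.044 [ 0.4281 -0.2798  0.044 ]
  circle (array([ 0.42816043, -0.27817658]), np.float64(0.05581504198554183))
  red 15 [[0.434, -0.28, 0.047], [0.438, -0.283, 0.047], [0.44, -0.289, 0.047], [0.443, -0.292, 0.047], [0.445, -0.298, 0.047]]
side yellow ring ellipse [289.  245.8] [22.1 51.5] ctr z.044 [ 0.4257 -0.0185  0.044 ]
  circle (array([ 0.42569785, -0.01815495]), np.float64(0.05612558236556877))
  red 2 [[0.449, -0.016, 0.047], [0.451, -0.016, 0.047]]
```

View pics/z0.png

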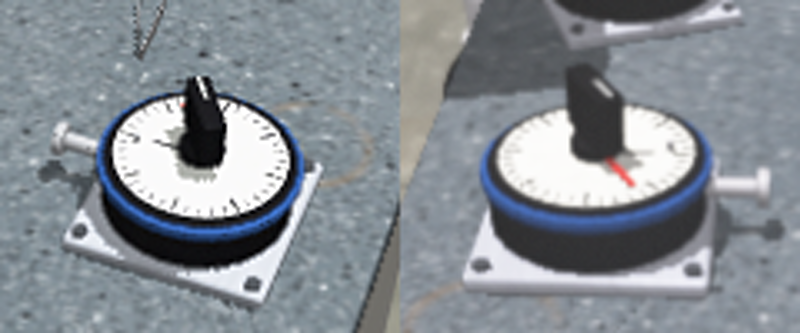

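The zoom shows the blue push rod pointing roughly +x and the pointer about 55° clockwise of it. The centre is near (0.425, -0.268). I'll move to hover above it and check with the wrist camera.

```bash
python3 -m pendant '[[0.839,-0.441,0,0,0,0.4,0.8],[0.839,-0.441,0,0,0,0.4,0.8],[0.839,-0.441,0,0,0,0.4,0.8],[0.839,-0.441,0,0,0,0.4,0.8],[0.839,-0.441,0,0,0,0.4,0.8],[0.839,-0.441,0,0,0,0.4,0.8],[0.839,-0.441,0,0,0,0.4,0.8],[0.839,-0.441,0,0,0,0.4,0.8],[0.839,-0.441,0,0,0,0.4,0.8],[0.839,-0.441,0,0,0,0.4,0.8],[0.839,-0.441,0,0,0,0.4,0.8],[0.839,-0.441,0,0,0,0.4,0.8],[0.839,-0.441,0,0,0,0.4,0.8]]'
python3 - <<'E'
from h import *
from rig import ctrl,optics
s=ctrl.observe();p=optics.camera_params("wrist");im=optics.read_camera("wrist");cv2.imwrite("pics/w1.png",im)
np.save("w1.npy",p,allow_pickle=True)
print(s["joints"].round(2),cv2.Rodrigues(s["tcp_rot"])[0].round(3).tolist()); print([proj(p,[.425,-.268,z]).round(0) for z in (.044,.084)])
E
```

```text
clock: 1.4
tcp_pos: [0.4243, -0.2684, 0.2054]
tcp_rot: [-2.772, 1.479, 0.0]
contact_force: [0.6, 0.2, -0.2]
gripper_width: 0.0752
grip_force: 0.0
[-0.64  0.19  1.65 -0.    1.29  1.91] [[0.557, -0.831, -0.0], [-0.831, -0.557, 0.0], [-0.0, 0.0, -1.0]]
[array([321., 219.]), array([321., 230.])]
```

View pics/w1.png

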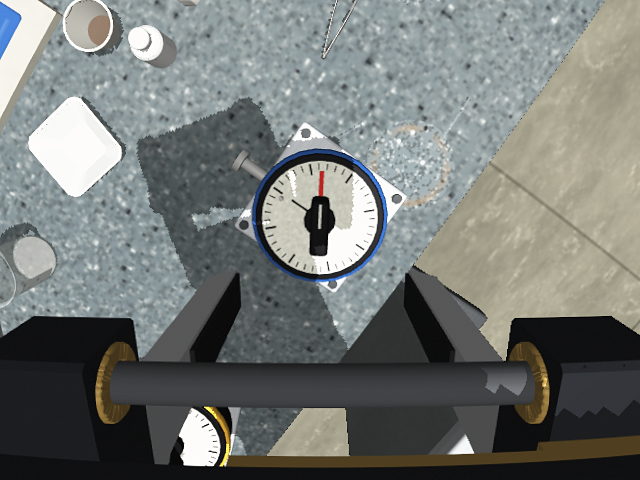

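The wrist view shows the gauge centred at about (320,215). The red pointer runs to (322,170), almost parallel to the pads, and the push rod goes to (240,160). Next I'll refine these numbers.

```bash
python3 - <<'E'
from h import *
im=cv2.imread("pics/w1.png");p=np.load("w1.npy",allow_pickle=True).item()
m=near(mask(im,(105,150,60),(125,255,255)),(320,215),75)
h=cv2.convexHull(cv2.findNonZero(m))
for z in (.038,.044): print(z,fitcircle(np.array([plane(p,q[0].astype(float),z) for q in h])))
r=near(mask(im,(0,130,90),(8,255,255))|mask(im,(172,130,90),(180,255,255)),(320,200),50)
R=np.array([plane(p,q,.047)[:2] for q in cv2.findNonZero(r)[:,0].astype(float)])
i=R[:,1].argmin();d=np.linalg.svd(R-R.mean(0))[2][0];print("red",len(R),R[i],np.degrees(np.arctan2(d[1],d[0])))
# white stripe on the knob top
w=near(mask(im,(0,0,150),(180,60,255)),(320,215),9);q=cv2.findNonZero(w)[:,0].astype(float)
W=np.array([plane(p,a,.084)[:2] for a in q]);d=np.linalg.svd(W-W.mean(0))[2][0];print("stripe",W.mean(0),np.degrees(np.arctan2(d[1],d[0])),len(q))
k=near(mask(im,(0,0,0),(180,255,45)),(319,225),32);n,l,st,ce=cv2.connectedComponentsWithStats(k);j=st[1:,4].argmax()+1;print("knob px",st[j],ce[j])
print("rod",plane(p,(240.,160.),.03))
E
```

```text
0.038 (array([ 0.42627987, -0.26743922]), np.float64(0.05718048857415584))
0.044 (array([ 0.42691404, -0.26847011]), np.float64(0.056192862392618274))
red 93 [ 0.44593604 -0.30235081] 120.64112100659709
stripe [ 0.43182898 -0.27643901] 121.74329905230903 41
knob px [ 301  196   34   60 1125] [318.82488889 225.03555556]
rod [ 0.50843913 -0.26996198  0.03      ]
```

```bash
python3 -m pendant '[[0.002,-0.005,0.1,0,0,0.02,0.7],[0.002,-0.005,0.2,0,0,0.02,0.7],[0.002,-0.005,0.28,0,0,0.02,0.7],[0.002,-0.005,0.34,0,0,0.02,0.7],[0.002,-0.005,0.367,0,0,0.02,0.7],[0.002,-0.005,0.367,0,0,0.02,0.7],[0.002,-0.005,0.367,0,0,0.02,0.7]]' 15
python3 -m pendant '[[0,0,0,0,0,0,0],[0,0,0,0,0,0,0],[0,0,0,0,0,0,0],[0,0,0,0,0,0,0],[0,0,0,0,0,0,0],[0,0,0,0,0,0,0],[0,0,0,0,0,0,0],[0,0,0,0,0,0,0],[0,0,0,0,0,0,0],[0,0,0,0,0,0,0]]' 15
```

```text
clock: 2.15
tcp_pos: [0.4272, -0.2681, 0.0597]
tcp_rot: [2.723, -1.566, 0.002]
contact_force: [-0.5, 0.1, 0.6]
gripper_width: 0.066
grip_force: 0.0
clock: 3.15
tcp_pos: [0.4266, -0.2677, 0.0587]
tcp_rot: [2.723, -1.566, -0.0]
contact_force: [-3.6, -2.0, 1.5]
gripper_width: 0.0138
grip_force: 15.0
```

```bash
python3 -m pendant '[[0,0,0,0,0,-0.03,0],[0,0,0,0,0,-0.06,0],[0,0,0,0,0,-0.09,0],[0,0,0,0,0,-0.12,0],[0,0,0,0,0,-0.15,0],[0,0,0,0,0,-0.18,0],[0,0,0,0,0,-0.21,0],[0,0,0,0,0,-0.24,0],[0,0,0,0,0,-0.27,0],[0,0,0,0,0,-0.29,0],[0,0,0,0,0,-0.30,0],[0,0,0,0,0,-0.30,0],[0,0,0,0,0,-0.30,0]]'
cat > st.py <<'E'
from rig import ctrl
import cv2,numpy as np
s=ctrl.observe();R=cv2.Rodrigues(s["tcp_rot"])[0];print("xyaw",np.degrees(np.arctan2(R[1,0],R[0,0])).round(2),"F",s["contact_force"].round(1),"T",s["ft_torque"].round(3),"w",s["gripper_width"].round(4),s["joints"].round(2))
E
python3 st.py
```

```text
clock: 4.45
tcp_pos: [0.4268, -0.2673, 0.0586]
tcp_rot: [-3.137, 0.16, -0.0]
contact_force: [-1.2, 3.6, 2.1]
gripper_width: 0.0138
grip_force: 15.0Traceback (most recent call last):
  File "st.py", line 3, in <module>
    s=ctrl.observe();R=cv2.Rodrigues(s["tcp_rot"])[0];print("xyaw",np.degrees(np.arctan2(R[1,0],R[0,0])).round(2),"F",s["contact_force"].round(1),"T",s["ft_torque"].round(3),"w",s["gripper_width"].round(4),s["joints"].round(2))
                                                                                                                                                                                  ^^^^^^^^^^^^^^^^^^^^^^^^
AttributeError: 'float' object has no attribute 'round'
```

Next, creep 5° further and watch the moment.

```bash
sed -i 's/s\["gripper_width"\].round(4)/s["gripper_width"]/' st.py; python3 st.py
python3 -m pendant '[[0,0,0,0,0,-0.01,0],[0,0,0,0,0,-0.02,0],[0,0,0,0,0,-0.025,0],[0,0,0,0,0,-0.025,0],[0,0,0,0,0,-0.025,0]]' >/dev/null; python3 st.py
python3 -m pendant '[[0,0,0,0,0,-0.005,0],[0,0,0,0,0,-0.01,0],[0,0,0,0,0,-0.01,0],[0,0,0,0,0,-0.01,0]]' >/dev/null; python3 st.py
```

```text
xyaw -5.85 F [-1.2  3.6  2.1] T [ 0.686  0.122 -0.032] w 0.013846987841216594 [-0.63  0.38  1.79  0.    0.97  1.04]
xyaw -1.37 F [0.3 6.3 3. ] T [ 1.13   0.028 -0.108] w 0.013783130905850214 [-0.63  0.38  1.79  0.    0.97  0.96]
xyaw 0.41 F [1.6 5.6 2.3] T [ 1.067 -0.116 -0.283] w 0.014045468542409087 [-0.63  0.38  1.79  0.    0.97  0.93]
```

```bash
python3 -m pendant '[[0,0,0,0,0,-0.005,0],[0,0,0,0,0,-0.01,0],[0,0,0,0,0,-0.01,0],[0,0,0,0,0,-0.01,0]]' >/dev/null; python3 st.py
python3 -m pendant '[[0,0,0,0,0,0,0.7],[0,0,0,0,0,0,0.7],[0,0,0,0,0,0,0.7],[0,0,0,0,0,0,0.7],[0,0,0,0,0,0,0.7],[0,0,0,0,0,0,0.7],[0,0,0,0,0,0,0.7],[0,0,0,0,0,0,0.7]]'; python3 st.py
```

```text
xyaw 2.21 F [1.6 6.3 1.7] T [ 1.065 -0.385 -0.341] w 0.014321134230931551 [-0.63  0.38  1.79  0.    0.97  0.9 ]
clock: 6.55
tcp_pos: [0.4267, -0.2676, 0.0586]
tcp_rot: [-3.141, -0.063, 0.0]
contact_force: [-0.5, -0.3, 0.3]
gripper_width: 0.0655
grip_force: 0.0
xyaw 2.3 F [-0.5 -0.3  0.3] T [ 0.042 -0.004  0.027] w 0.06545438254320818 [-0.63  0.38  1.79  0.    0.97  0.9 ]
```

Released. I'll lift straight up and look.

```bash
python3 -m pendant '[[0,0,-0.05,0,0,0,0.7],[0,0,-0.15,0,0,0,0.7],[0,0,-0.25,0,0,0,0.7],[0,0,-0.35,0,0,0,0.7],[0,0,-0.366,0,0,0,0.7],[0,0,-0.366,0,0,0,0.7],[0,0,-0.366,0,0,0,0.7],[0,0,-0.366,0,0,0,0.7]]'
python3 - <<'E'
from h import *
from rig import ctrl,optics
p=optics.camera_params("wrist");im=optics.read_camera("wrist");cv2.imwrite("pics/w2.png",im)
c=np.array([.4266,-.2678]);u,v=proj(p,[*c,.044]).astype(int)
r=near(mask(im,(0,130,90),(8,255,255))|mask(im,(172,130,90),(180,255,255)),(int(u),int(v)),60)
R=np.array([plane(p,q,.047)[:2] for q in cv2.findNonZero(r)[:,0].astype(float)])
d=np.linalg.svd(R-R.mean(0))[2][0];t=R[np.linalg.norm(R-c,axis=1).argmax()]-c
print("pointer line deg",np.degrees(np.arctan2(d[1],d[0])),"tip dir",np.degrees(np.arctan2(t[1],t[0])))
m=near(mask(im,(105,150,60),(125,255,255)),(int(u),int(v)),75)
print(fitcircle(np.array([plane(p,q[0].astype(float),.041) for q in cv2.convexHull(cv2.findNonZero(m))])))
s=optics.read_camera("scene");a=cv2.resize(s[285:385,280:400],(320,267));b=cv2.resize(cv2.imread("pics/scene0.png")[285:385,280:400],(320,267))
cr=cv2.resize(im[max(0,v-110):v+110,u-110:u+110],(534,534))
cv2.imwrite("pics/f.png",cv2.resize(np.hstack([cr,np.vstack([b,a])]),(800,500)))
E
```

```text
clock: 7.35
tcp_pos: [0.4263, -0.2673, 0.2035]
tcp_rot: [-3.139, -0.063, 0.003]
contact_force: [-0.7, 1.1, -0.0]
gripper_width: 0.0656
grip_force: 0.0
pointer line deg 179.55940287918494 tip dir -2.067633190023031
(array([ 0.42681443, -0.26776231]), np.float64(0.05662389571799324))
```

View pics/f.png

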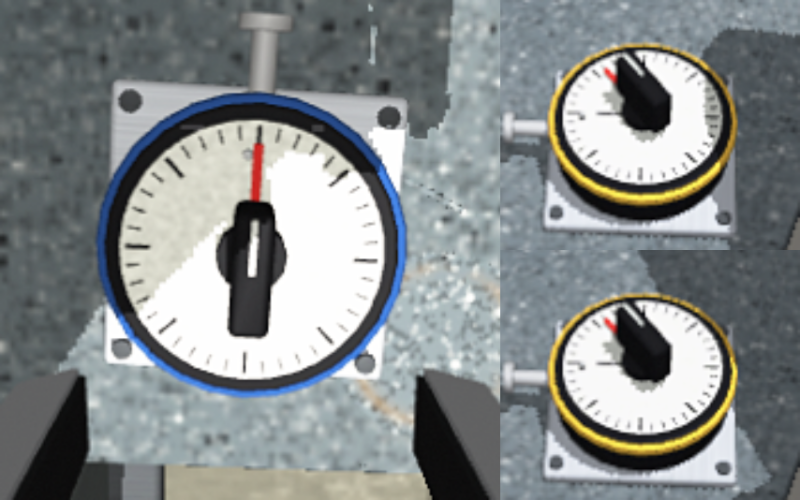

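The blue pointer at (258,145) lines up with the zero tick at (259,135), on the push rod's line, and the wrist moment confirmed the hard stop. The yellow pointer looks the same before and after.

```bash
python3 -c "
from rig import ctrl
print(ctrl.finish_job())"
```

```text
the job is handed in; nothing more can be done
None
```

The blue-ringed gauge's red peak pointer is back at its zero stop, the knob is released, the yellow gauge was left untouched, and the job was handed in at about 7.5 s.

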